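Measure the field on the axis of a coil with a hand probe

TASK

Check the field inside the copper coil: first push the coil's red toggle switch all the way over to its other side to switch it on, then lift the green field probe out of its zero chamber and lower its stem, tip down, through the brass guide hole on top of the coil without ever touching the coil, until the tip is half-way down inside the coil. Finish while still holding the probe there in the gripper, upright, centred in the bore and still; leave the other things on the desk where they are.

Things in the scene. Friction and masses are not known exactly. Their poses are not given: they have to be found in the camera images.
- coil_fixture: fixed coil fixture: black board 130 (its x) x 150 (y) x 10 mm, origin under its centre. x points from the toggle lever's off side to its on side. In its frame (mm): upright copper coil, grey flanges 72 across, axis at (-12, 34); battery holder at (45, 34) and red, black terminals at (50, -35), (50, -60), 26 high; blue switch housing 36 x 24, 32 high, at (-10, -46). Nothing is higher than 80
- coil_mouth (a point): centre of the upper mouth of the coil's guide hole, level with the top of the brass bush (outer diameter 31 mm), 80 mm above the desk. The bore is a straight upright round hole of 22 mm diameter, open from here down to the base board 70 mm below
- coil_mid (a point): point on the bore's axis half-way down the coil: 38 mm below coil_mouth, 42 mm above the desk; this is where the probe's tip belongs
- coil_switch (a joint): toggle switch of the coil, rad: 0 = off, the lever leans 0.45 rad from upright towards the fixture's -x; 0.9 = on, it leans as much towards +x. It swings about the fixture's y axis, stays where it is left, and takes 1 to 2 N at the tip
- switch_tip (a point): end of the red lever, on its centre line, 46 mm from the pivot; the lever is 10 mm thick near the end and tapers to 5 mm at its root
- switch_pivot (a point): pivot of the toggle lever, 33 mm above the desk, in the top of the blue housing
- zero_chamber: zero chamber, fixed to the desk: upright aluminium can 46 mm across on a black foot 62 mm across, 95 mm high; origin under its centre. The probe starts standing in it: the stem hangs in the bore and the handle's lower end rests on the can's top
- chamber_mouth (a point): centre of the chamber's upper mouth, 95 mm above the desk; the bore is 14 mm across and blind, deeper than the stem is long
- field_probe: cordless field probe, loose, about 80 g, 150 mm long; origin at the tip of its stem, z towards the handle. Round steel stem, 8 mm diameter, 80 mm long, white ring near the tip; above it the handle, a block 24 mm (its x) x 18 mm (its y) x 70 mm, green with a black collar 26 x 20 mm in the lowest 6 mm. Grip the green part across either pair of faces
- probe_handle (a point): centre of the green part of the probe's handle (64 mm high), 118 mm above the tip along the probe
- probe_tip (a point): lower end of the probe's stem, on its axis
- computer_mouse: bystander: dark computer mouse, 104x58x36 mm; origin under its centre; leave it alone
- bench_meter: bystander: hand-held multimeter, 140x67x44 mm; origin under its centre; leave it alone
- cutters: bystander: blue flush cutters, 123 mm long; origin under its centre; leave it alone
- mobile_phone: bystander: black phone, 150x72x11 mm; origin under its centre; leave it alone
- finned_heat_sink: bystander: aluminium heat sink, 40x40x26 mm; origin under its centre; leave it alone
- screwdriver: bystander: red screwdriver, 170 mm long; origin under its centre; leave it alone
- parts_box: bystander: closed blue parts box, 74x128x28 mm; origin under its centre; leave it alone
Things that resemble listed ones, but are neither listed nor needed, are in the scene too. Leave any purple look-alike of the field_probe alone.

How it is judged (in metres and radians):
On the way, in this order (a step that is already met when the one before it is completed fails the run):
1. the coil is switched on (value of joint coil_switch above 0.75 rad), for 0.2 s.
2. the probe is held in the gripper with its stem wholly out of the zero chamber (contact force between the fingers and field_probe above 0.5 N and z of probe_tip in the frame of chamber_mouth above 0.005 m), for 0.1 s.
3. the stem has entered the coil's guide hole from above (contact force between the fingers and field_probe above 0.5 N and z of probe_tip in the frame of coil_mouth below -0.004 m and horizontal distance between probe_tip and coil_mouth below 0.008 m), for 0.1 s.
At the end, for the whole second after the job is handed in: The switch is on (past 0.75 rad); the gripper holds the probe, nothing else carries it; the tip is within 6 mm in height of the coil's mid point and within 3.5 mm of the bore's axis; the probe is upright within 0.07 rad, still (under 10 mm/s) and not touching the coil (value of joint coil_switch above 0.75 rad and contact force between the fingers and field_probe above 0.5 N and horizontal distance between probe_tip and coil_mid below 0.0035 m and z of probe_tip in the frame of coil_mid between -0.006 and 0.006 m and angle between field_probe's own z axis and vertical below 0.07 rad and contact force between field_probe and coil_fixture below 0.2 N and linear speed of field_probe below 0.01 m/s); the arm keeps its last pose, push and grip.
It fails at once if the probe touches the coil fixture (contact force between field_probe and coil_fixture above 0.3 N).
It fails at once if a bystander is shifted by more than 20 mm (distance of any of computer_mouse, bench_meter, cutters, mobile_phone, finned_heat_sink, screwdriver, parts_box from where it was at the start of the episode above 0.02 m).
It also fails if it takes over 61 s, if anything falls off the work surface, if the arm or the gripper's body presses on something with over 40 N, if the wrist force passes 120 N, or if a joint passes its speed limit or range.

ROBOT

A 6-joint arm with a two-finger parallel gripper is mounted at the origin on a cart in front of the work surface, level with it; the furniture and walls round the work are solid. World frame = base frame: x ahead of the robot, y to its left, z up, the work surface at z = 0. Lengths are in mm, angles in rad, forces in N, time in s.
With the tool pointing down it reaches from about 350 to 875 mm from the base axis. Payload 4.2 kg.
Tool frame: the origin (TCP) lies where the fingers leave the gripper's body, on its centre line; the fingertips stand ahead of it and the grasp point (between the pads) lies 54 mm ahead of it (arm.nose_length is the z of the fingertips in the tool frame, in mm); z points along the fingers, x is the direction in which the jaws open and shut, and the axes are right-handed (so a half turn about z gives the same grasp; the last joint's range is limited). The gripper opens to 85 mm and grips with 20 to 120 N. Pads are 22 mm wide; open, the fingers measure 114 mm over their backs; the gripper's body (76 mm by 85 mm) begins 54 mm behind the grasp point. The pads swing forward as they close: fully open they stand 13 mm farther back than shut.
Start: joints at [1.416, 0.385, 0.008, 0, -1.194, -0.259], TCP at [251.274, 572.242, 303.912] pointing down, gripper open.
Joint ranges: [-3.14, 3.14], [-1.21, 2.06], [-1.07, 1.41], [-3.16, 2.05], [-2.99, -0.16], [-3.1, 3.1]. Speed limits (rad/s): [2.79, 2.79, 3.14, 3.14, 3.14, 3.14].

INTERFACE

Orientations are given as a unit quaternion [x, y, z, w].
In Python, from bench import arm, imaging, job_done gives the robot as it stands.
- The arm moves only by the shell command python3 -m crank 'ROWS' [OPENING]. ROWS is a JSON object of lists of equal length, an entry for each row: "delta_pos": the shift along the tool's x, y, z in m, a list of three; "twist": the turn about the tool's z in rad. In form: {"delta_pos": [[tx, ty, tz], ...], "twist": [twist, ...]}. A call has 1 to 8 rows; each row shifts and turns the commanded pose from where the row before left it, along the tool's axes as they then stand; what a row does not reach is not made up. A row lasts 1/12 s, in which the tool goes at most 41.7 mm and 7.16 degrees, less where a joint would pass 70% of its speed; a pose out of reach is approached as far as the arm can. A call is refused whole if a number of a shift passes 0.0417 or a number of a turn 0.125, either way. A call with a gripper value outside its range is refused whole. OPENING is the opening, from 0 (shut) to 1 (fully open), set as the call begins (- or left out, the last holds). The fingers move at their own pace and stop on an object; the grip force is fixed at half the most. Time passes only in rows, so rows that do not move let the fingers close. It gives the time, the measured TCP pose, the force and the opening at its end, in the units of the state.
- arm.read_state(): the state, without advancing time (a new reading comes with each control period).
- imaging.get_image(name): name is "side" or "top"; returns (picture, depth): 400x640x3 uint8, blue, green, red; 400x640 float32, mm along the optical axis (not along the pixel's ray), 0 where there is no reading.
- imaging.camera_model(name): a dict with "vfov" (degrees; the focal length in pixels is half the picture's height over the tangent of half this angle, whatever the lens; pixels are square), "cx", "cy" (the principal point, pixels), "T" (4x4, takes a point from camera to world coordinates). Camera axes: x right, y up, looking along -z (the intrinsics and any distortion apply to the point x, -y, -z); pixel columns grow to the right and rows downward; lengths in mm; the calibration is good to about 2 mm. A picture is of the moment at which its call begins. camera_model takes no time and is no camera call.
- job_done(): hands the job in, once; it reports no verdict.
The state is a dict: "clock": time; "joints": joint angles; "joint_vel": joint speeds; "joint_efforts": joint torques, N m; "position": TCP position; "ee_rot": TCP orientation; "contact_force": force on the tool from outside, world axes, zero at the start; "wrist_torque": the same for the moment, N m; "gripper_width": finger opening in mm.
Only numpy, scipy, OpenCV 4.12 (cv2) and the standard library are available. Lean on these libraries where they do the work, as an engineer would, in place of code of your own. Each camera call takes 0.05 s, during which the arm holds its last target.

## Working session

There is one attempt and no reset: what is moved stays moved. The work goes in short steps, Python scripts to look and compute and a shell command to move; the robot and the scene stay as the last step left them, time stands still between calls to the robot, and variables do not carry over. Pictures are saved under pics/ and viewed, and the job is handed in when it is done.

```bash
ls; mkdir -p pics
python3 - <<'E'
from bench import arm, imaging
import cv2, numpy as np
print(arm.read_state())
for n in("side","top"):
    m=imaging.camera_model(n);print(n,m)
    p,d=imaging.get_image(n)
    cv2.imwrite(f"pics/{n}0.png",p);np.save(f"pics/{n}0.npy",d)
E
```

```text
pics
{'clock': 0.0, 'joints': array([ 1.41560201e+00,  3.85589672e-01,  6.61465917e-03, -5.06181600e-04,
       -1.19400889e+00, -2.58610712e-01]), 'joint_vel': array([-0.00132938,  0.00244527,  0.00099635,  0.00053447,  0.00014753,
        0.00119286]), 'joint_efforts': array([ 3.69885147e-04, -3.92292917e+01,  1.88406819e+01,  4.18634266e+00,
       -4.61142496e-03, -5.58969020e-06]), 'position': array([251.10701202, 571.86947594, 302.79598452]), 'ee_rot': array([-5.46686456e-01,  8.37336651e-01, -6.54847820e-04, -9.07126433e-04]), 'contact_force': array([-0.27956894, -0.17130203,  0.39340118]), 'wrist_torque': array([ 0.01423746, -0.02809849, -0.02002535]), 'gripper_width': 85.05683450843472}
side {'vfov': 54.85841357353252, 'cx': 320.4951662290189, 'cy': 195.88965527891776, 'T': array([[-9.99714775e-01,  1.57038969e-02, -1.79932456e-02,
         5.68961239e+02],
       [-2.36156690e-02, -5.37733753e-01,  8.42783905e-01,
         1.21582542e+03],
       [ 3.55941605e-03,  8.42968444e-01,  5.37951236e-01,
         8.45253013e+02],
       [ 0.00000000e+00,  0.00000000e+00,  0.00000000e+00,
         1.00000000e+00]])}
top {'vfov': 52.96844304417264, 'cx': 317.7080715598, 'cy': 199.598410912969, 'T': array([[ 2.50108986e-02,  9.87765195e-01, -1.53929769e-01,
         4.09720594e+02],
       [-9.99622733e-01,  2.29626716e-02, -1.50700872e-02,
         6.27134957e+01],
       [-1.13510689e-02,  1.54248613e-01,  9.87966861e-01,
         1.41011600e+03],
       [ 0.00000000e+00,  0.00000000e+00,  0.00000000e+00,
         1.00000000e+00]])}
```

View pics/side0.png

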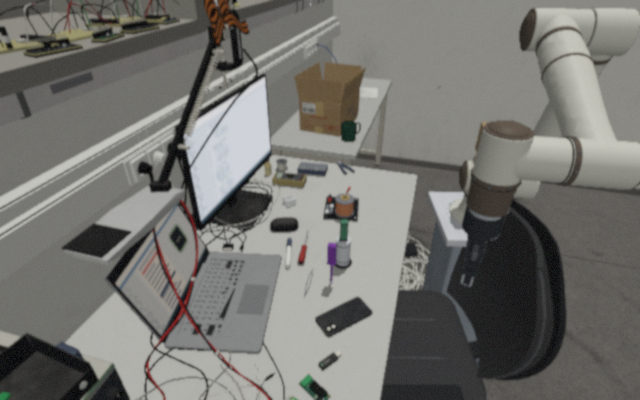

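View pics/top0.png

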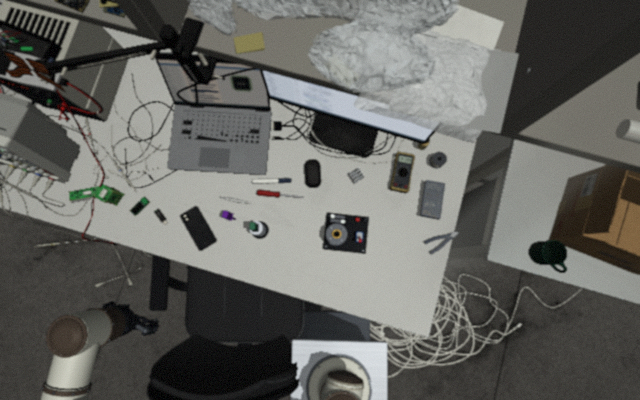

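```bash
cat > h.py <<'E'
from bench import arm, imaging
import cv2, numpy as np
H=400
def f(m): return H/2/np.tan(np.radians(m['vfov'])/2)
def bp(n,u,v,d):
    m=imaging.camera_model(n);F=f(m)
    p=np.array([(u-m['cx'])*d/F,-(v-m['cy'])*d/F,-d,1]);return (m['T']@p)[:3]
def onz(n,u,v,z):
    a=bp(n,u,v,1.);m=imaging.camera_model(n);c=m['T'][:3,3]
    r=a-c;return c+r*(z-c[2])/r[2]
def proj(n,P):
    m=imaging.camera_model(n);F=f(m)
    q=np.linalg.inv(m['T'])@np.append(P,1.)
    return np.array([m['cx']+F*q[0]/-q[2], m['cy']+F*q[1]/q[2]])
def cloud(n,d):
    m=imaging.camera_model(n);F=f(m)
    v,u=np.mgrid[0:400,0:640]
    P=np.stack([(u-m['cx'])*d/F,-(v-m['cy'])*d/F,-d],-1)
    return P@m['T'][:3,:3].T+m['T'][:3,3]
def crop(n,p,u0,u1,v0,v1,s,name):
    cv2.imwrite(name,cv2.resize(p[v0:v1,u0:u1],None,fx=s,fy=s,interpolation=cv2.INTER_CUBIC))
E
python3 - <<'E'
from h import *
p=cv2.imread("pics/top0.png");crop(0,p,200,380,175,265,4,"pics/tc.png")
p=cv2.imread("pics/side0.png");crop(0,p,280,400,175,300,4,"pics/sc.png")
E
```

```text
(no output)
```

View pics/tc.png

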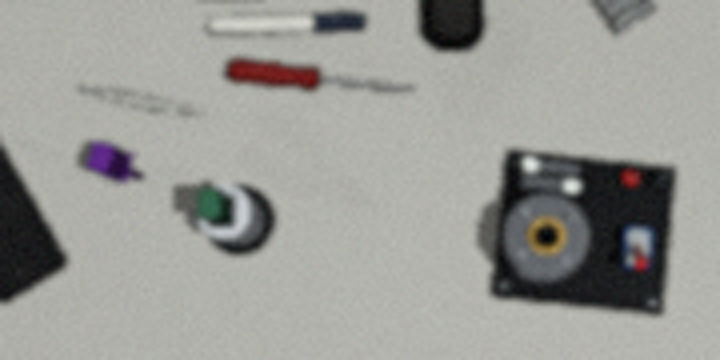

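View pics/sc.png

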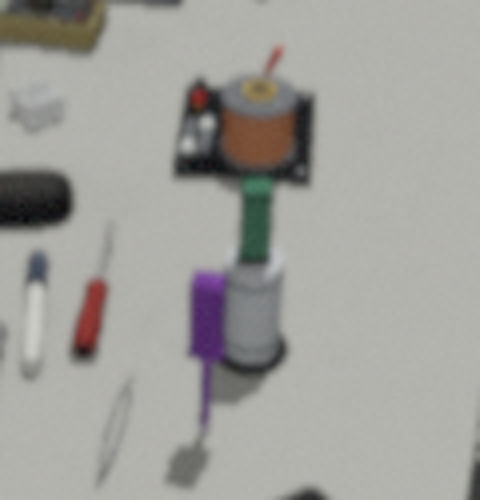

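Run:
```python
from h import *
for n in("top","side"):
    A=[];D=[]
    for i in range(6):
        p,d=imaging.get_image(n);A.append(p.astype(float));d=d.copy();d[d==0]=np.nan;D.append(d)
    A=np.mean(A,0);D=np.nanmedian(D,0)
    np.savez(f"pics/{n}avg.npz",A=A,D=D)
    C=cloud(n,D);Z=C[...,2]
    hsv=cv2.cvtColor(A.astype(np.uint8),cv2.COLOR_BGR2HSV)
    h,s,v=[hsv[...,i].astype(int) for i in range(3)]
    roi=np.zeros((400,640),bool)
    if n=="top": roi[175:265,200:380]=1
    else: roi[175:300,280:400]=1
    def rep(name,m,z=None):
        m=m&roi;vv,uu=np.nonzero(m)
        if len(uu)==0: print(name,0);return
        pz=C[m];print(n,name,len(uu),'px',uu.mean().round(2),vv.mean().round(2),'bbox',uu.min(),uu.max(),vv.min(),vv.max(),'xyz',np.nanmean(pz,0).round(1),'zmax',np.nanpercentile(pz[:,2],[5,50,95]).round(1), '' if z is None else onz(n,uu.mean(),vv.mean(),z).round(1))
    rep('green',(h>40)&(h<95)&(s>80),165)
    rep('purple',(h>120)&(h<160)&(s>80),150)
    rep('brass',(h>10)&(h<32)&(s>90)&(v>70),80)
    rep('red',((h<8)|(h>172))&(s>120))
    rep('blue',(h>100)&(h<125)&(s>90))
    # desk check
    for z0 in (0,):
        m=roi&(abs(Z)<8);print('desk z',np.nanmedian(Z[m]))
np.set_printoptions(linewidth=220)
z=np.load("pics/topavg.npz");C=cloud("top",z['D'])
print(C[218:254:2,322:368:3,2].round(0))
```

```text
top green 46 px 252.87 225.87 bbox 250 256 222 229 xyz [516.8 282.5 158.9] zmax [131.9 163.9 166.1] [516.3 281.5 165. ]
top purple 74 px 228.41 215.45 bbox 221 362 211 241 xyz [551.  367.9 128.2] zmax [ 67.5 144.8 151.1] [548.7 363.3 150. ]
top brass 50 px 336.24 233.5 bbox 332 340 229 238 xyz [505.9  18.4  65.4] zmax [ 8.9 78.3 81.5] [504.9  18.9  80. ]
top red 122 px 292.66 201.95 bbox 257 361 190 242 xyz [616.3 172.7  21.7] zmax [ 9.8 19.3 67.6] 
top blue 55 px 339.13 222.07 bbox 280 364 180 242 xyz [550.2   8.5  16.4] zmax [ 8.6 12.4 31.5] 
desk z -0.09220684684373737
side green 111 px 343.59 228.44 bbox 341 347 219 239 xyz [519.  292.7 141.3] zmax [105.7 144.3 167. ] [520.7 323.5 165. ]
side purple 137 px 334.23 256.93 bbox 331 338 246 267 xyz [547.  388.5 112.6] zmax [ 70.  114.5 148.8] [548.1 430.4 150. ]
side brass 231 px 323.65 198.17 bbox 280 352 180 215 xyz [590.2 -41.3  36.2] zmax [13.1 30.9 77.1] [582.7  32.1  80. ]
side red 80 px 307.0 244.3 bbox 299 331 197 261 xyz [631.9 215.3  20.8] zmax [15.9 21.2 25.5] 
blue 0
desk z 1.9550069360522002
[[-0. -1. 25. 21. 11. 21. 23.
[... 477 characters left out ...]
  9.  9. 12. 33. 34. 10.  7.]
 [-3.  9. 73. 74.  9.  9. 80. 74. 72. 12. 10. 11. 33. 31. 10.  1.]
 [ 0.  9. 73. 74. 78.  8. 76. 74. 72.  8. 12. 17. 35. 35.  8.  1.]
 [ 3. 11. 75. 75. 75. 74. 73. 75.  9.  8. 11. 25. 31. 31. 11. -1.]
 [ 0.  9. 73. 73. 75. 75. 75. 73. 10. 12.  9. 34. 73. 70. 10. -2.]
 [ 0. 12. 12. 73. 75. 74. 75.  7. 11. 11. 12. 10.  8. 16. 11.  1.]
 [-1.  8. 10. 14. 73. 74. 11. 12.  9. 10. 10. 12.  9.  7. 11. -0.]
 [ 0. 11.  8. 11. 13.  9. 12. 10. 10. 11.  9. 10.  8.  8.  9.  1.]
 [-1. 11.  9. 10. 11. 10.  9. 10. 10. 12. 10. 12. 10. 11. 11.  1.]
 [ 1.  1. -0. -2. 10. 10. 11. 10. 11. 11. 11.  9. 10. 11. 11.  1.]
 [-2.  0.  1. -0.  1. -2.  2.  0. -2. -0. 10. 10. 10. 10. 10.  0.]]
```

Run:
```python
from h import *
z=np.load("pics/topavg.npz");A=z['A'].clip(0,255).astype(np.uint8)
s=np.load("pics/sideavg.npz");B=s['A'].clip(0,255).astype(np.uint8)
a=cv2.resize(A[210:245,235:275],None,fx=10,fy=10,interpolation=cv2.INTER_CUBIC)
b=cv2.resize(B[212:262,325:365],None,fx=7,fy=7,interpolation=cv2.INTER_CUBIC)
c=cv2.resize(A[205:258,318:372],None,fx=7,fy=7,interpolation=cv2.INTER_CUBIC)
W=np.zeros((400,400,3),np.uint8)
def pad(i):
    w=np.zeros((400,400,3),np.uint8);w[:min(400,i.shape[0]),:min(400,i.shape[1])]=i[:400,:400];return w
cv2.imwrite("pics/d1.png",np.hstack([pad(a),pad(b)]));cv2.imwrite("pics/d2.png",c)
C=cloud("top",z['D']);np.set_printoptions(linewidth=220)
print(C[219:240,246:268,2].round(0).astype(int))
hsv=cv2.cvtColor(A,cv2.COLOR_BGR2HSV)
print(C[219:240,246:268,2].shape)
```

```text
[[ -3   2   0   1   2  -1   0  -3  -2   0   1  -1  -1  -1  -3   1   0  -1   1  -1   0   2]
 [  2  -1  -1  -1   1   1   0   0  -1   1   0   3  -2   2   1   3   2   0  -2  -1  -1  -1]
 [ -1  -1  -1   0   2   0   2  92  97  97  94  95  82   7   5   7   1  -1  -2  -1   1  -1]
 [  1   1  -1 163 165 164 163 166 162  95  97  94  95  93  84   6   7   3   4   0   2  -1]
 [ -2  -3   1 164 166 164 164 166 164 150 128  95  94  95  95  83   6   6   5   5  -2  -1]
 [  1  -2   1 165 164 166 165 165 164 150 131 112  98  96  93  94  68  19   5   7   7   1]
 [ -1  -1  -1 166 165 163 164 164 164 152 132 113  97  95  96  93  82  54  19   7   6   1]
 [ -2   1   3 164 163 165 165 167 164 149 132 112  96  96  93  94  94  64  35   7   5   4]
 [  1   0   0 163 166 164 165 166 165 153 130 111  98  94  94  92  94  71  47  19   6   6]
 [ -1  -1  -2 163 164 163 164 165 165 150 131 111  98  94  94  96  92  71  47  22   7   7]
 [ -3   0  -1 161 164 162 161 162 161 148 132 113  97  97  96  94  90  70  47  23   7   6]
 [ -1  -2  -1  94  95  97 136 138 136 133 126 106  98  92  96  96  84  63  45  22   7   7]
 [ -1  -1   0  -4  93  98  99  99 101  99 101  99  93  95  94  92  74  55  34  21   4   6]
 [ -1  -1  -3   2  96  95  95  96  94  97  95  96  93  93  92  81  64  48  30   8   9   7]
 [ -1   1  -1   3   0   0  94  95  96  96  93  95  95  92  82  65  53  35  22   4   5   6]
 [  1  -2  -2   0   1   2   5  83  93  95  93  92  84  71  60  48  35  21   8   5   7  -2]
 [ -1   0  -1   0   2   0  -1   6   7   6  54  55  51  45  35  22  12  10   6   7   2   2]
 [ -1  -1   2  -1   0   1  -1   1   3   9   4   3   7   6   6   4   6   6   4   4   2  -1]
 [ -4  -1   0   0   0  -1   1  -4  -1   5   5   7   6   4   8   6   5   7   0   3   0   1]
 [ -2  -3   1   1   2  -1  -2  -1  -1   0  -2   4   4   4   6   3   1   0   1   0   0   0]
 [ -2   0   0  -3   0  -1  -2   1  -1   2  -1   0  -2  -1  -1  -1   0  -1   0  -1  -1   0]]
(21, 22)
```

View pics/d1.png

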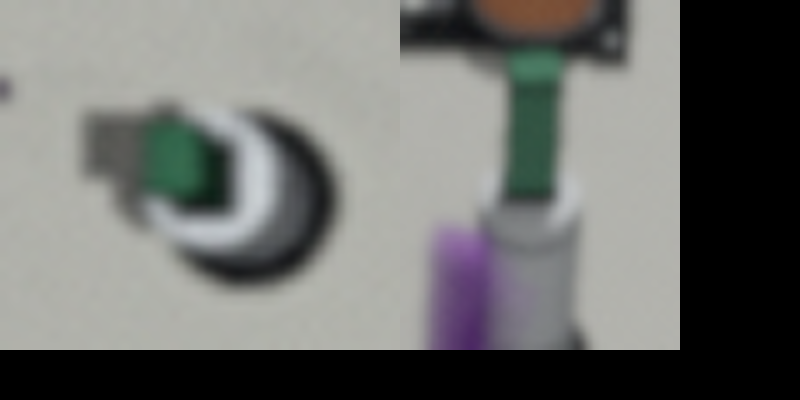

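View pics/d2.png

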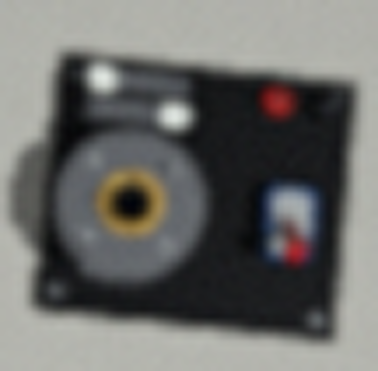

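Run:
```python
from h import *
from scipy.optimize import least_squares
z=np.load("pics/topavg.npz");A=z['A'];C=cloud("top",z['D'])
s=np.load("pics/sideavg.npz");B=s['A']
print(arm.nose_length)
cor=[(318+u/7-.5,205+v/7-.5) for u,v in[(62,55),(355,88),(335,338),(35,303)]]
W=np.array([onz("top",u,v,10)[:2] for u,v in cor]);print(W.round(1))
L=np.array([(65,75),(65,-75),(-65,-75),(-65,75)])
def R(t):return np.array([[np.cos(t),-np.sin(t)],[np.sin(t),np.cos(t)]])
r=least_squares(lambda p:((L@R(p[2]).T+p[:2])-W).ravel(),[510,0,0]);p=r.x;print(p,r.fun.round(1))
for q in[(-12,34),(-10,-46)]:print(q,R(p[2])@q+p[:2])
# bore: dark hole centroid within brass ring at z=80
g=A.mean(2)
U=cv2.resize(A.astype(np.float32)[225:243,327:346],None,fx=8,fy=8,interpolation=cv2.INTER_CUBIC)
def cen(M,z,n,u0,v0,k):
    vv,uu=np.nonzero(M);u=(uu.mean()+.5)/k-.5+u0;v=(vv.mean()+.5)/k-.5+v0
    print(len(uu)/k/k,u,v,onz(n,u,v,z).round(1))
b=U[...,2]-U[...,0]
M=(b>35).astype(np.uint8)
c,_=cv2.findContours(M,cv2.RETR_EXTERNAL,cv2.CHAIN_APPROX_NONE)
c=max(c,key=cv2.contourArea);F=np.zeros_like(M);cv2.drawContours(F,[c],-1,1,-1)
cen(F,80,"top",327,225,8)
# flange disk by depth
m=(C[...,2]>66)&(C[...,2]<90);m[:218]=0;m[250:]=0;m[:,:320]=0;m[:,:]&=(np.arange(640)<352)[None]
vv,uu=np.nonzero(m);print('fl',len(uu),uu.min(),uu.max(),vv.min(),vv.max(),onz("top",(uu.min()+uu.max())/2,(vv.min()+vv.max())/2,74).round(1),C[m].mean(0))
c,_=cv2.findContours(m.astype(np.uint8),cv2.RETR_EXTERNAL,cv2.CHAIN_APPROX_NONE);c=max(c,key=cv2.contourArea)
e=cv2.fitEllipse(c);print(e,onz("top",*e[0],74))
# side brass
V=cv2.resize(B.astype(np.float32)[190:205,330:360],None,fx=8,fy=8,interpolation=cv2.INTER_CUBIC)
b=V[...,2]-V[...,0];cv2.imwrite("pics/sb.png",V.clip(0,255))
n,l,st,ce=cv2.connectedComponentsWithStats((b>35).astype(np.uint8));print(st,ce)
# handle top by depth, can top by depth
m=np.zeros((400,640),bool);m[215:240,243:270]=1
hm=m&(C[...,2]>155);vv,uu=np.nonzero(hm);print('handle',uu.min(),uu.max(),vv.min(),vv.max(),onz("top",(uu.min()+uu.max())/2,(vv.min()+vv.max())/2,165).round(1),cv2.minAreaRect(np.stack([uu,vv],1).astype(np.float32)),C[hm].mean(0))
cm=m&(C[...,2]>88)&(C[...,2]<180);vv,uu=np.nonzero(cm)
print('can',uu.min(),uu.max(),vv.min(),vv.max())
for (u,v) in [(uu.max(),0),(0,vv.max()),(0,vv.min())]:pass
# circle fit on outer can edge pts lower/right side
P=C[m&(abs(C[...,2]-95)<4)][:,:2]
from scipy.spatial import ConvexHull
h=P[ConvexHull(P).vertices]
r=least_squares(lambda q:np.hypot(h[:,0]-q[0],h[:,1]-q[1])-q[2],[512,275,23],loss='soft_l1');print('can circ',r.x)
lm=np.zeros((400,640),bool);lm[225:248,352:370]=1;lm&=C[...,2]>45
vv,uu=np.nonzero(lm);print('lever',C[lm].round(0))
```

```text
72.6
[[583.2  52.6]
 [570.1 -94.3]
 [445.8 -85.1]
 [459.3  63.2]]
[ 5.14603434e+02 -1.59063594e+01 -8.57317230e-02] [ 2.6  0.7  2.9 -1.9 -2.4  0.1 -3.   1.1]
(-12, 34) [505.55881535  18.99628924]
(-10, -46) [500.70133062 -60.88114714]
76.421875 336.25734767941117 233.4656639746473 [505.   18.8  80. ]
fl 333 326 346 223 244 [505.3  19.5  74. ] [505.08298973  19.52803736  74.52482557]
((335.9797058105469, 233.55746459960938), (20.47960662841797, 20.85708236694336), 167.4309844970703) [505.1131437   19.52501887  74.        ]
[[    0     0   240   120 25203]
 [  136     0    17    18   192]
 [   87    41    65    41  2167]
 [    0    57    15    39   438]
 [   47   104    52    16   497]
 [  147   109    40    11   303]] [[121.79062016  57.81129231]
 [142.86979167   7.16666667]
 [119.10152284  60.35856022]
 [  5.60045662  75.20547945]
 [ 66.138833   113.74849095]
 [169.18481848 115.30033003]]
handle 249 254 222 229 [517.3 285.8 165. ] ((251.5, 225.5), (7.0, 5.0), 90.0) [517.38989698 285.95827131 164.1329859 ]
can 249 262 221 234
can circ [517.29551398 285.75753419  21.90530821]
lever [[497. -59.  50.]
 [493. -58.  61.]
 [493. -62.  60.]
 [489. -57.  74.]
 [489. -60.  75.]
 [486. -54.  73.]
 [485. -57.  78.]
 [486. -60.  77.]
 [486. -64.  70.]
 [482. -57.  77.]
 [482. -60.  75.]][ WARN:0@0.375] global loadsave.cpp:1063 imwrite_ Unsupported depth image for selected encoder is fallbacked to CV_8U.
```

```bash
python3 -m crank -h 2>&1 | head -20
```

```text
invalid input: not JSON, or not a number
```

```bash
python3 -m crank '{"delta_pos":[[0,0,0],[0,0,0],[0,0,0],[0,0,0],[0,0,0],[0,0,0],[0,0,0],[0,0,0]],"twist":[0.12,0.12,0.12,0.12,0.12,0.12,0.12,0.12]}' 0; python3 -m crank '{"delta_pos":[[0,0,0],[0,0,0],[0,0,0]],"twist":[0.12,0.12,0.043]}'
cat >> h.py <<'E'
from scipy.spatial.transform import Rotation as Ro
def st(target=None,yaw=None):
    s=arm.read_state();r=Ro.from_quat(s['ee_rot']).as_matrix()
    print('t',round(s['clock'],2),'pos',s['position'].round(1),'yawx',np.degrees(np.arctan2(r[1,0],r[0,0])).round(2),'zax',r[:,2].round(4),'F',s['contact_force'].round(2),'w',round(s['gripper_width'],1),'j',s['joints'].round(2))
    if target is not None: print('tool delta mm',(r.T@(np.array(target)-s['position'])).round(1))
    if yaw is not None: print('twist',((np.degrees(np.arctan2(r[1,0],r[0,0]))-yaw+180)%360-180)/57.2958)
E
python3 -c "
from h import *
st([443,-56,303],175.1)"
```

```text
clock: 1.37
position: [251.3, 572.3, 303.9]
ee_rot: [-0.095, 0.995, 0.0, 0.0]
contact_force: [-0.0, 0.7, -0.4]
gripper_width: 0.2
clock: 1.62
position: [251.3, 572.2, 303.9]
ee_rot: [0.045, 0.999, 0.0, -0.0]
contact_force: [-0.3, -0.1, 0.6]
gripper_width: -0.2
t 1.62 pos [251.3 572.2 303.9] yawx 174.8 zax [-0.  0. -1.] F [-0.31 -0.06  0.64] w -0.2 j [ 1.42  0.38  0.01 -0.   -1.19 -1.51]
tool delta mm [-247.9 -608.3    0.9]
twist -0.0052577180113826715
```

```bash
python3 -m crank '{"delta_pos":[[-0.0124,-0.0304,0],[-0.0124,-0.0304,0],[-0.0124,-0.0304,0],[-0.0124,-0.0304,0],[-0.0124,-0.0304,0],[-0.0124,-0.0304,0],[-0.0124,-0.0304,0],[-0.0124,-0.0304,0]],"twist":[0,0,0,0,0,0,0,0]}'; python3 -m crank '{"delta_pos":[[-0.0124,-0.0304,0],[-0.0124,-0.0304,0],[-0.0124,-0.0304,0],[-0.0124,-0.0304,0],[-0.0124,-0.0304,0],[-0.0124,-0.0304,0],[-0.0124,-0.0304,0],[-0.0124,-0.0304,0]],"twist":[0,0,0,0,0,0,0,0]}';python3 -m crank '{"delta_pos":[[-0.0124,-0.0304,0],[-0.0124,-0.0304,0],[-0.0124,-0.0304,0],[-0.0124,-0.0304,0],[0,0,0],[0,0,0]],"twist":[0,0,0,0,0,0]}'
python3 -c "
from h import *
st([443,-56,125],175.1)"
```

```text
clock: 2.28
position: [329.4, 319.8, 304.2]
ee_rot: [0.043, 0.999, 0.0, 0.0]
contact_force: [0.1, 0.4, 0.6]
gripper_width: -0.1
clock: 2.95
position: [407.2, 69.0, 304.4]
ee_rot: [0.043, 0.999, 0.0, 0.001]
contact_force: [0.5, 0.2, -0.4]
gripper_width: -0.3
clock: 3.45
position: [446.2, -56.2, 303.8]
ee_rot: [0.045, 0.999, -0.0, -0.0]
contact_force: [0.8, -0.0, -1.6]
gripper_width: 0.4
t 3.45 pos [446.2 -56.2 303.8] yawx 174.85 zax [-3.e-04  0.e+00 -1.e+00] F [ 0.76 -0.01 -1.64] w 0.4 j [ 0.24  0.08 -0.4  -0.   -1.09 -0.33]
tool delta mm [  3.2  -0.  178.8]
twist -0.004339338237950592
```

```bash
python3 -m crank '{"delta_pos":[[0.003,0,0.03],[0,0,0.03],[0,0,0.03],[0,0,0.03],[0,0,0.03],[0,0,0.028],[0,0,0],[0,0,0]],"twist":[0,0,0,0,0,0,0,0]}'
python3 - <<'E'
from h import *
st([443,-56,125],175.1)
p,d=imaging.get_image("top");crop(0,p,315,395,200,280,6,"pics/t1.png")
p,d=imaging.get_image("side");crop(0,p,310,400,140,230,6,"pics/s1.png")
a=cv2.imread("pics/t1.png");b=cv2.imread("pics/s1.png");b=cv2.resize(b,(310,310));a=cv2.resize(a,(480,480))
w=np.zeros((480,790,3),np.uint8);w[:,:480]=a;w[:310,480:]=b;cv2.imwrite("pics/m1.png",w)
E
```

```text
clock: 4.12
position: [442.8, -53.8, 125.5]
ee_rot: [0.042, 0.999, -0.001, -0.001]
contact_force: [-0.2, 0.0, 1.7]
gripper_width: 0.2
t 4.12 pos [442.8 -53.8 125.5] yawx 175.19 zax [-0.0029 -0.001  -1.    ] F [-0.23  0.02  1.68] w 0.2 j [ 0.25  0.32 -0.65  0.   -0.61 -0.33]
tool delta mm [-0.4 -2.1  0.5]
twist 0.0015024124488344618
```

View pics/m1.png

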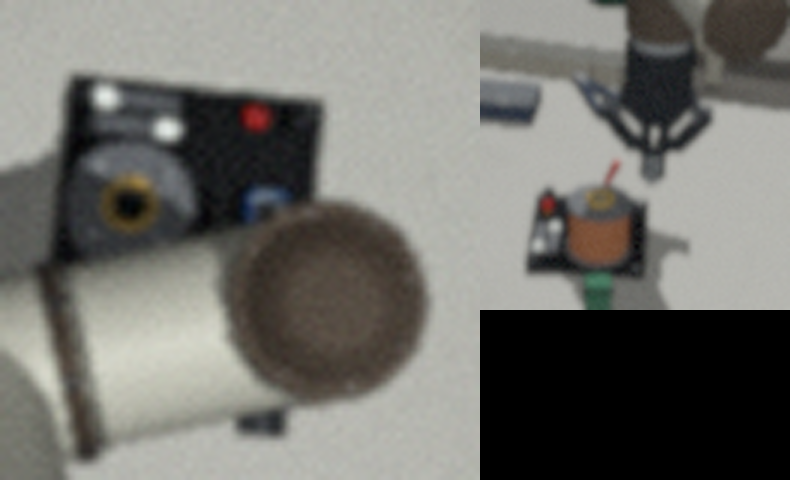

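```bash
python3 -m crank '{"delta_pos":[[0,-0.002,-0.01],[-0.008,0,0],[-0.008,0,0],[-0.008,0,0],[-0.005,0,0],[0,0,0]],"twist":[0,0,0,0,0,0]}'; python3 -m crank '{"delta_pos":[[-0.005,0,0],[-0.005,0,0],[-0.004,0,0],[0,0,0]],"twist":[0,0,0,0]}'
python3 - <<'E'
from h import *
st()
p,d=imaging.get_image("side");crop(0,p,310,400,140,230,6,"pics/s2.png")
E
```

```text
clock: 4.72
position: [473.3, -59.1, 136.6]
ee_rot: [0.043, 0.999, -0.0, 0.0]
contact_force: [-1.4, 0.6, 2.2]
gripper_width: 0.1
clock: 5.05
position: [487.2, -60.3, 135.8]
ee_rot: [0.043, 0.999, -0.0, 0.001]
contact_force: [0.1, 1.0, -0.0]
gripper_width: -0.1
t 5.05 pos [487.2 -60.3 135.8] yawx 175.07 zax [ 1.1e-03 -1.0e-04 -1.0e+00] F [ 0.14  0.97 -0.01] w -0.1 j [ 0.21  0.36 -0.53  0.   -0.68 -0.29]
```

View pics/s2.png

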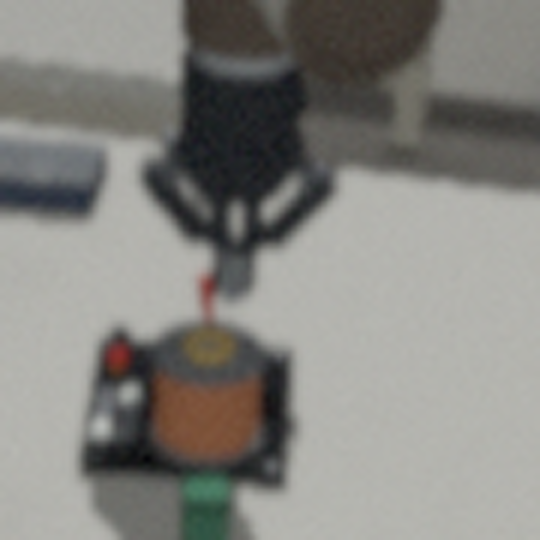

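```bash
python3 -m crank '{"delta_pos":[[-0.004,0,0],[-0.004,0,0],[-0.004,0,0],[-0.002,0,0],[0,0,0]],"twist":[0,0,0,0,0]}'; python3 -m crank '{"delta_pos":[[-0.002,0,0],[0,0,0]],"twist":[0,0]}';python3 -m crank '{"delta_pos":[[-0.002,0,0],[0,0,0]],"twist":[0,0]}'
python3 - <<'E'
from h import *
st()
p,d=imaging.get_image("side");crop(0,p,310,400,140,230,6,"pics/s3.png")
E
```

```text
clock: 5.52
position: [500.3, -61.5, 135.8]
ee_rot: [0.043, 0.999, -0.0, 0.0]
contact_force: [-0.8, 0.7, -0.2]
gripper_width: 0.1
clock: 5.68
position: [501.3, -61.6, 135.7]
ee_rot: [0.043, 0.999, -0.0, -0.001]
contact_force: [-2.3, 0.7, -0.1]
gripper_width: -0.1
clock: 5.85
position: [501.8, -61.8, 135.6]
ee_rot: [0.043, 0.999, -0.0, -0.003]
contact_force: [-6.1, 1.6, 3.2]
gripper_width: -0.0
t 5.85 pos [501.8 -61.8 135.6] yawx 175.04 zax [-5.4e-03 -1.0e-04 -1.0e+00] F [-6.07  1.6   3.18] w -0.0 j [ 0.2   0.38 -0.49 -0.   -0.7  -0.28]
```

View pics/s3.png

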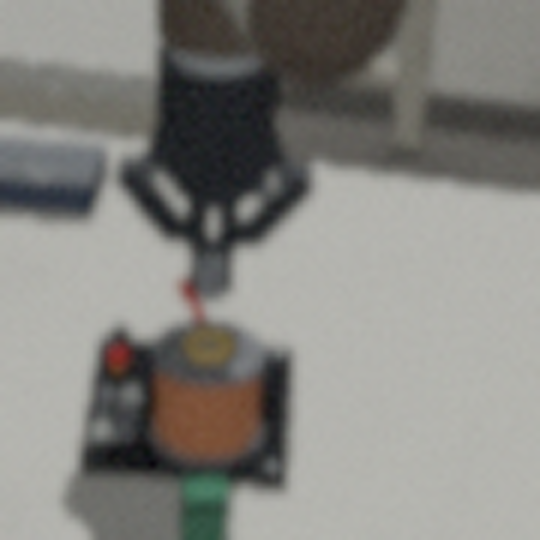

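```bash
python3 -m crank '{"delta_pos":[[0.015,0,0],[0.015,0,0],[0,0,-0.035],[0,0,-0.035],[0,0,-0.035],[0,0,-0.035],[0,0,0],[0,0,0]],"twist":[0,0,0,0,-0.04,-0.047,0,0]}' 1
python3 - <<'E'
from h import *
st([517.3,285.8,276],180)
E
```

```text
clock: 6.57
position: [475.4, -59.0, 278.8]
ee_rot: [-0.001, 1.0, 0.001, 0.004]
contact_force: [-0.3, -0.5, -1.0]
gripper_width: 85.3
t 6.57 pos [475.4 -59.  278.8] yawx -179.93 zax [ 0.0086  0.0014 -1.    ] F [-0.29 -0.49 -0.97] w 85.3 j [ 0.22  0.15 -0.38  0.   -1.03 -0.22]
tool delta mm [-42.2 344.7   3.7]
twist 0.001134738022568418
```

```bash
python3 -m crank '{"delta_pos":[[-0.0038,0.031,0],[-0.0038,0.031,0],[-0.0038,0.031,0],[-0.0038,0.031,0],[-0.0038,0.031,0],[-0.0038,0.031,0],[-0.0038,0.031,0],[-0.0038,0.031,0]],"twist":[0,0,0,0,0,0,0,0]}'; python3 -m crank '{"delta_pos":[[-0.0038,0.031,0],[-0.0038,0.031,0],[-0.0038,0.031,0],[0,0.003,0],[0,0,0],[0,0,0],[0,0,0]],"twist":[0,0,0,0,0,0,0]}'
python3 - <<'E'
from h import *
st([517.3,285.8,190],180)
p,d=imaging.get_image("side");crop(0,p,290,390,150,300,5,"pics/s4.png")
p,d=imaging.get_image("top");crop(0,p,230,380,180,270,5,"pics/t4.png")
E
```

```text
clock: 7.23
position: [503.9, 190.4, 274.6]
ee_rot: [-0.0, 1.0, -0.0, -0.0]
contact_force: [-0.3, 0.0, -0.9]
gripper_width: 85.3
clock: 7.82
position: [515.1, 283.8, 275.3]
ee_rot: [-0.0, 1.0, -0.0, -0.0]
contact_force: [-0.9, 0.7, 0.7]
gripper_width: 85.1
t 7.82 pos [515.1 283.8 275.3] yawx -179.99 zax [-1.e-03 -9.e-04 -1.e+00] F [-0.88  0.7   0.66] w 85.1 j [ 0.78  0.34 -0.13 -0.   -1.1  -0.78]
tool delta mm [-2.3  2.1 85.3]
twist 9.711091839117822e-05
```

View pics/s4.png

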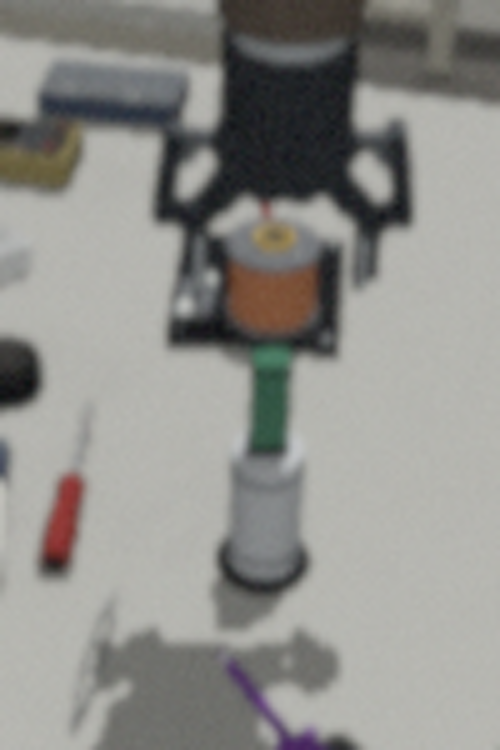

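View pics/t4.png

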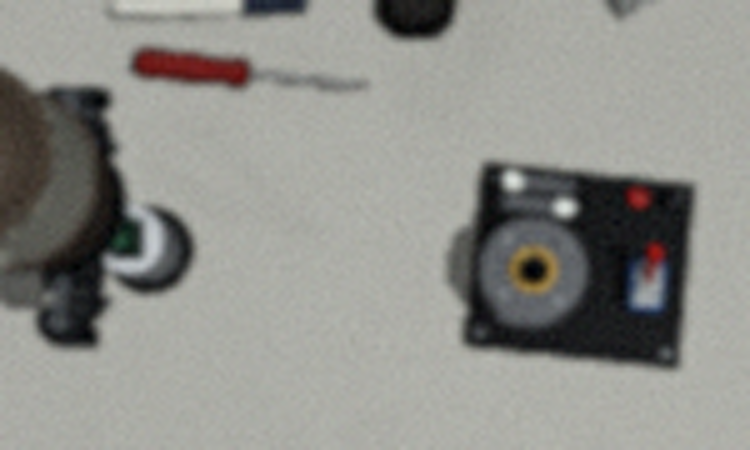

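Run:
```python
from h import *
for P in [(515.1,283.8,275),(515.1,283.8,230),(517.3,285.8,165),(505,19,80)]:
  for n in("side","top"):
    u,v=proj(n,P); o=(290,150) if n=="side" else (230,180)
    print(P,n,u.round(1),v.round(1),'crop',((u-o[0])*5).round(),((v-o[1])*5).round())
```

```text
(515.1, 283.8, 275) side 346.6 189.0 crop 283.0 195.0
(515.1, 283.8, 275) top 245.4 222.8 crop 77.0 214.0
(515.1, 283.8, 230) side 345.9 202.2 crop 280.0 261.0
(515.1, 283.8, 230) top 248.3 224.3 crop 92.0 221.0
(517.3, 285.8, 165) side 344.4 220.8 crop 272.0 354.0
(517.3, 285.8, 165) top 251.5 225.5 crop 108.0 228.0
(505, 19, 80) side 344.8 196.6 crop 274.0 233.0
(505, 19, 80) top 336.2 233.5 crop 531.0 267.0
```

```bash
python3 -m crank '{"delta_pos":[[-0.002,0.002,0.01],[0,0,0.018],[0,0,0.018],[0,0,0.018],[0,0,0.015],[0,0,0.006],[0,0,0],[0,0,0]],"twist":[0,0,0,0,0,0,0,0]}'
python3 - <<'E'
from h import *
st([517.3,285.8,190],180)
p,d=imaging.get_image("side");crop(0,p,300,390,170,270,6,"pics/s5.png")
E
```

```text
clock: 8.58
position: [517.6, 286.7, 191.0]
ee_rot: [-0.0, 1.0, -0.0, 0.0]
contact_force: [-0.5, -0.4, 0.5]
gripper_width: 85.3
t 8.58 pos [517.6 286.7 191. ] yawx -179.95 zax [ 4.e-04 -1.e-04 -1.e+00] F [-0.46 -0.36  0.5 ] w 85.3 j [ 0.78  0.43 -0.23  0.   -0.91 -0.78]
tool delta mm [ 0.3 -0.9  1. ]
twist 0.0008047239890315458
```

View pics/s5.png

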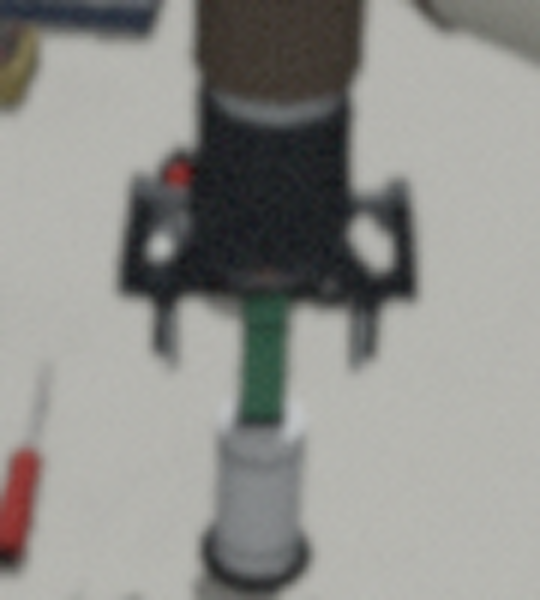

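```bash
python3 -m crank '{"delta_pos":[[0,0,0],[0,0,0],[0,0,0],[0,0,0],[0,0,0],[0,0,0],[0,0,0],[0,0,0]],"twist":[0,0,0,0,0,0,0,0]}' 0
python3 - <<'E'
from h import *
st([505,19,190],180)
E
```

```text
clock: 9.3
position: [517.5, 287.0, 191.4]
ee_rot: [-0.001, 1.0, 0.0, 0.0]
contact_force: [0.4, 0.0, 2.0]
gripper_width: 23.4
t 9.3 pos [517.5 287.  191.4] yawx -179.93 zax [ 8.e-04  5.e-04 -1.e+00] F [0.43 0.03 2.05] w 23.4 j [ 0.78  0.43 -0.23  0.   -0.91 -0.78]
tool delta mm [  12.9 -268.     1.3]
twist 0.0012421595547911781
```

```bash
python3 -m crank '{"delta_pos":[[0,0,-0.01],[0,0,-0.015],[0,0,-0.015],[0,0,-0.015],[0,0,-0.015],[0,0,-0.015],[0,0,-0.015],[0,0,-0.015]],"twist":[0,0,0,0,0,0,0,0]}'; python3 -m crank '{"delta_pos":[[0,0,0],[0,0,0],[0,0,0],[0,0,0]],"twist":[0,0,0,0]}'
python3 - <<'E'
from h import *
st([505,19,300],180)
p,d=imaging.get_image("side");crop(0,p,300,390,150,270,6,"pics/s6.png");np.save("pics/s6.npy",p)
E
```

```text
clock: 9.97
position: [517.0, 286.6, 306.9]
ee_rot: [-0.0, 1.0, -0.0, -0.0]
contact_force: [-0.3, 0.4, -0.4]
gripper_width: 23.7
clock: 10.3
position: [516.8, 286.5, 304.5]
ee_rot: [-0.0, 1.0, -0.001, -0.001]
contact_force: [0.1, -0.7, -1.3]
gripper_width: 23.5
t 10.3 pos [516.8 286.5 304.5] yawx -179.96 zax [-0.0023 -0.0016 -1.    ] F [ 0.13 -0.74 -1.28] w 23.5 j [ 0.78  0.33 -0.08 -0.   -1.17 -0.78]
tool delta mm [  12.  -267.5    4.9]
twist 0.0007680501148218632
```

View pics/s6.png

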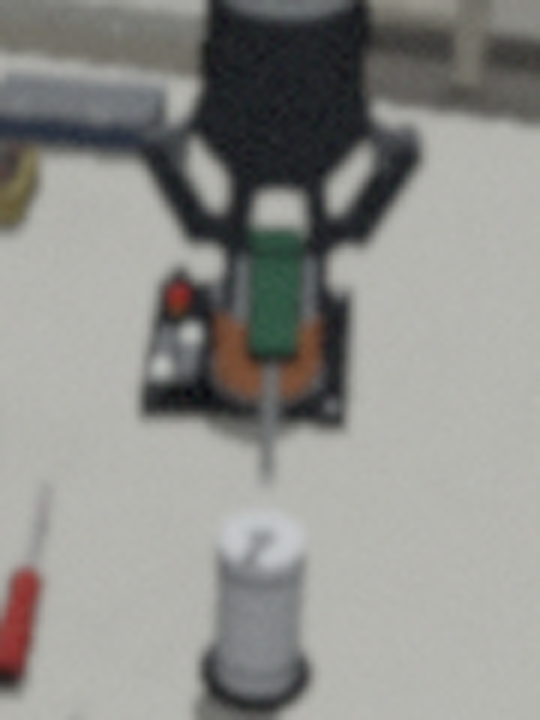

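```bash
cat >> h.py <<'E'
def avg(n,k=10):
    A=[];D=[]
    for i in range(k):
        p,d=imaging.get_image(n);A.append(p.astype(np.float32));d=d.copy();d[d==0]=np.nan;D.append(d)
    return np.mean(A,0),np.nanmedian(D,0)
E
python3 - <<'E'
from h import *
st()
A,D=avg("side",10);np.savez("pics/s7.npz",A=A,D=D)
C=cloud("side",D)
hsv=cv2.cvtColor(A.clip(0,255).astype(np.uint8),cv2.COLOR_BGR2HSV);h,s,v=[hsv[...,i].astype(int) for i in range(3)]
g=(h>45)&(h<95)&(s>80);g[:185]=0;g[215:]=0;g[:,:338]=0;g[:,352:]=0
print('green',g.sum())
for r in range(186,236):
    m=g[r]
    print(r, np.nonzero(m)[0][[0,-1]] if m.any() else '', C[r,343:348].round(0).tolist() if r>205 else (np.nanmedian(C[r][m],0).round(1) if m.any() else ''))
E
```

```text
t 10.35 pos [516.9 286.5 304.5] yawx -179.95 zax [-0.0021 -0.0016 -1.    ] F [-0.31  0.65 -0.93] w 23.1 j [ 0.78  0.33 -0.08 -0.   -1.17 -0.78]
green 137
186  
187  
188  
189 [342 348] [520.  292.7 280.3]
190 [342 349] [518.6 294.1 277.7]
191 [342 349] [518.4 294.6 274.9]
192 [342 349] [518.3 293.6 270.9]
193 [342 349] [518.2 294.7 268.2]
194 [342 349] [518.1 294.8 264.9]
195 [342 348] [519.3 293.8 261.1]
196 [342 348] [519.2 294.1 257.8]
197 [342 348] [519.1 294.5 254.8]
198 [342 348] [519.  293.9 251. ]
199 [342 348] [518.8 294.5 247.9]
200 [342 348] [518.7 294.1 244.2]
201 [342 348] [518.5 294.9 241.3]
202 [342 348] [518.4 293.9 237.4]
203 [342 347] [519.7 294.5 234.3]
204 [342 347] [519.6 293.8 230.4]
205 [342 347] [519.5 294.7 227.5]
206 [342 347] [[524.0, 294.0, 224.0], [521.0, 295.0, 224.0], [518.0, 295.0, 225.0], [515.0, 294.0, 224.0], [512.0, 294.0, 223.0]]
207 [342 347] [[524.0, 294.0, 220.0], [521.0, 294.0, 220.0], [518.0, 295.0, 221.0], [515.0, 293.0, 220.0], [512.0, 294.0, 220.0]]
208 [343 346] [[523.0, 294.0, 216.0], [521.0, 295.0, 217.0], [518.0, 294.0, 217.0], [515.0
[... 2450 characters left out ...]
2.0], [497.0, 112.0, 2.0]]
230  [[520.0, 285.0, 130.0], [517.0, 288.0, 132.0], [504.0, 120.0, 3.0], [501.0, 119.0, 2.0], [497.0, 117.0, 1.0]]
231  [[512.0, 125.0, 2.0], [508.0, 124.0, 2.0], [504.0, 124.0, 2.0], [501.0, 125.0, 2.0], [497.0, 122.0, 0.0]]
232  [[512.0, 130.0, 2.0], [508.0, 130.0, 2.0], [505.0, 130.0, 2.0], [501.0, 131.0, 3.0], [498.0, 130.0, 2.0]]
233  [[512.0, 136.0, 2.0], [508.0, 137.0, 3.0], [505.0, 137.0, 2.0], [501.0, 135.0, 1.0], [498.0, 136.0, 2.0]]
234  [[512.0, 142.0, 2.0], [508.0, 142.0, 2.0], [505.0, 141.0, 2.0], [501.0, 142.0, 3.0], [498.0, 142.0, 2.0]]
235  [[519.0, 268.0, 97.0], [515.0, 267.0, 96.0], [512.0, 268.0, 97.0], [509.0, 267.0, 96.0], [498.0, 146.0, 1.0]]
```

Run:
```python
from h import *
from scipy.optimize import least_squares
s=np.load("pics/sideavg.npz");A=s['A'];D=s['D'];C=cloud("side",D)
m=np.zeros((400,640),bool);m[185:215,328:362]=1
f_=m&(abs(C[...,2]-76)<3.5)&(C[...,1]>-30)
P=C[f_];print(f_.sum(),P[:,2].mean(),P[:,0].min(),P[:,0].max(),P[:,1].min(),P[:,1].max())
c,_=cv2.findContours(f_.astype(np.uint8),cv2.RETR_EXTERNAL,cv2.CHAIN_APPROX_NONE);c=max(c,key=cv2.contourArea).reshape(-1,2)
W=np.array([onz("side",u,v,74+2) for u,v in c])
r=least_squares(lambda q:np.hypot(W[:,0]-q[0],W[:,1]-q[1])-q[2],[505,19,36],loss='soft_l1');print('flange',r.x)
# copper front surface: cylinder fit
k=m.copy();k[:]=0;k[198:218,330:360]=1
hsv=cv2.cvtColor(A.clip(0,255).astype(np.uint8),cv2.COLOR_BGR2HSV)
k&=(hsv[...,0]<15)&(hsv[...,1]>90)&(C[...,2]>15)&(C[...,2]<68)
Q=C[k];
r=least_squares(lambda q:np.hypot(Q[:,0]-q[0],Q[:,1]-q[1])-q[2],[505,19,30],loss='soft_l1');print('copper',k.sum(),r.x)
# flange rim in colour: brass ring ; subpixel
V=cv2.resize(A.astype(np.float32)[185:208,332:358],None,fx=8,fy=8,interpolation=cv2.INTER_CUBIC)
hh=(V.mean(2)); 
cv2.imwrite("pics/sb.png",cv2.resize(V.clip(0,255).astype(np.uint8),None,fx=3,fy=3))
# probe stem subpixel in s7
z=np.load("pics/s7.npz");B=z['A'];Db=z['D'];Cb=cloud("side",Db)
# stem by depth mask
st_=(Cb[...,1]>270)&(Cb[...,2]>128)&(Cb[...,2]<208);st_[:, :338]=0;st_[:,352:]=0;st_[:208]=0
for a in range(211,231,2):
    u=np.nonzero(st_[a:a+2].any(0))[0];print(a,u, B[a:a+2,338:352].mean((0,2)).round(0))
```

```text
148 75.94632570683623 470.7933506927002 540.9961595586868 -13.684822264971444 54.31381740308393
flange [506.7021637   21.85944571  34.63211409]
copper 184 [506.59950478  17.53205489  32.2912728 ]
211 [344 345] [83. 85. 83. 82. 82. 89. 98. 99. 89. 83. 81. 82. 84. 85.]
213 [343 344 345] [ 80.  83.  85.  87.  89.  97. 107. 107.  96.  88.  86.  85.  82.  83.]
215 [343 344 345] [ 63.  72.  77.  79.  85.  97. 107. 105.  92.  82.  77.  72.  65.  59.]
217 [343 344 345] [ 44.  47.  53.  56.  68.  90. 106. 102.  78.  58.  48.  41.  40.  37.]
219 [343 344 345] [ 82.  80.  78.  77.  83.  96. 108. 104.  87.  74.  72.  72.  77.  77.]
221 [343 344 345] [120. 117. 112. 109. 109. 109. 113. 115. 117. 126. 136. 146. 155. 155.]
223 [343 344 345] [165. 158. 149. 143. 136. 123. 120. 136. 156. 167. 173. 176. 178. 178.]
225 [343 344 345] [178. 177. 175. 173. 161. 137. 126. 145. 168. 178. 179. 179. 179. 179.]
227 [343 344 345] [178. 178. 178. 175. 162. 141. 134. 151. 170. 178. 179. 179. 179. 178.]
229 [343 344] [179. 178. 178. 177. 169. 157. 155. 165. 174. 178. 179. 179. 179. 179.]
```

View pics/sb.png

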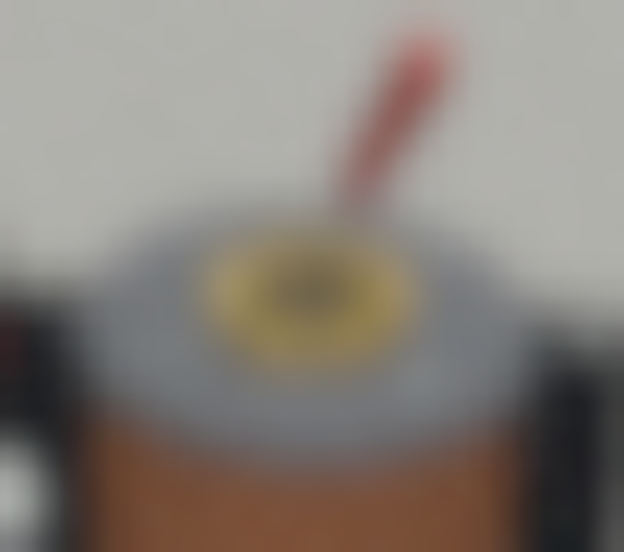

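```bash
python3 -m crank '{"delta_pos":[[0.001,-0.022,0],[0.001,-0.027,0],[0.001,-0.027,0],[0.001,-0.027,0],[0.001,-0.027,0],[0.001,-0.027,0],[0.001,-0.027,0],[0.001,-0.027,0]],"twist":[0,0,0,0,0,0,0,0]}'; python3 -m crank '{"delta_pos":[[0.001,-0.025,0],[0.001,-0.018,0],[0.001,-0.01,0],[0,-0.002,0],[0,0,0],[0,0,0],[0,0,0],[0,0,0]],"twist":[0,0,0,0,0,0,0,0]}'
python3 - <<'E'
from h import *
st([505.2,20.7,304.5],180)
p,d=imaging.get_image("side");crop(0,p,300,390,120,220,6,"pics/s8.png")
E
```

```text
clock: 11.52
position: [509.3, 74.6, 306.2]
ee_rot: [-0.001, 1.0, 0.0, 0.0]
contact_force: [0.9, -0.8, -0.9]
gripper_width: 23.2
clock: 12.18
position: [506.7, 21.7, 305.8]
ee_rot: [-0.001, 1.0, 0.0, -0.0]
contact_force: [-0.5, 0.1, -0.1]
gripper_width: 23.2
t 12.18 pos [506.7  21.7 305.8] yawx -179.87 zax [-0.e+00  1.e-04 -1.e+00] F [-0.5   0.09 -0.11] w 23.2 j [ 0.36  0.18 -0.27 -0.   -1.12 -0.36]
tool delta mm [ 1.5 -1.   1.3]
twist 0.002340163929581278
```

View pics/s8.png

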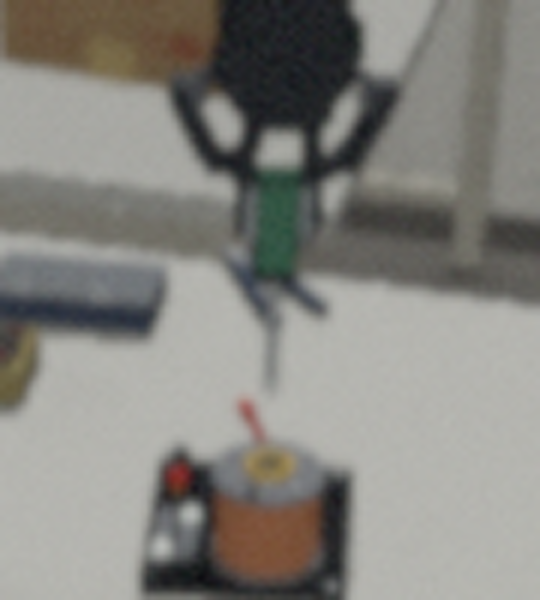

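```bash
python3 -m crank '{"delta_pos":[[0.0015,-0.001,0.005],[0,0,0.01],[0,0,0.01],[0,0,0.008],[0,0,0.002],[0,0,0],[0,0,0],[0,0,0]],"twist":[0,0,0,0,0,0,0,0]}'
python3 - <<'E'
from h import *
st([505.2,20.7,268.3],180)
A,D=avg("side",10);np.savez("pics/s9.npz",A=A,D=D);C=cloud("side",D)
crop(0,A.clip(0,255).astype(np.uint8),325,365,165,215,12,"pics/s9.png")
g=(C[...,1]>-10)&(C[...,1]<60)&(C[...,2]>88)&(C[...,2]<265);g[:,:330]=0;g[:,365:]=0
for r in range(140,196,2):
    u=np.nonzero(g[r])[0]
    if len(u): print(r,u.min(),u.max(),np.nanmedian(C[r][g[r]],0).round(1),A[r,338:352].mean(1).round(0) if r>170 else '')
st()
E
```

```text
clock: 12.9
position: [505.4, 19.9, 271.3]
ee_rot: [-0.001, 1.0, 0.0, 0.0]
contact_force: [-0.0, -0.2, -0.2]
gripper_width: 23.7
t 12.9 pos [505.4  19.9 271.3] yawx -179.94 zax [ 8.e-04  1.e-04 -1.e+00] F [-0.04 -0.16 -0.2 ] w 23.7 j [ 0.36  0.21 -0.33  0.   -1.03 -0.36]
tool delta mm [0.2 0.8 3. ]
twist 0.0010628374466373587
150 335 335 [545.4   9.9 264.1] 
152 336 357 [472.8  11.4 258. ] 
154 333 360 [494.5  31.4 259.8] 
156 334 359 [505.3  30.1 251.8] 
158 338 355 [505.5  27.6 243. ] 
160 339 353 [506.9  27.1 235. ] 
162 339 353 [506.5  28.  227.7] 
164 339 353 [506.3  27.7 219.8] 
166 339 352 [507.7  26.9 211.5] 
168 341 351 [505.7  28.  204. ] 
170 342 349 [507.1  27.2 195.6] 
172 342 348 [508.6  27.6 188.1] [178. 178. 173. 156. 112.  72.  63.  63.  63.  67.  88. 120. 142. 142.]
174 342 349 [506.6  27.9 180.3] [179. 178. 176. 163. 126.  89.  71.  62.  68.  79. 100. 136. 164. 174.]
176 345 346 [505.9  21.3 168.3] [179. 178. 178. 174. 165. 153. 134. 118. 130. 150. 163. 170. 175. 177.]
178 345 346 [505.6  21.5 160.2] [178. 178. 178. 178. 176. 168. 147. 131. 144. 168. 177. 178. 178.
[... 177 characters left out ...]
. 132. 149. 169. 177. 178. 178. 178.]
184 344 345 [508.1  20.2 134.5] [178. 178. 179. 178. 177. 168. 144. 132. 150. 170. 177. 178. 178. 179.]
186 344 345 [507.9  22.  127.2] [174. 166. 156. 158. 167. 165. 144. 134. 153. 171. 177. 178. 179. 179.]
188 344 345 [507.6  21.5 118.5] [174. 156. 126. 113. 140. 154. 138. 136. 156. 173. 178. 179. 179. 178.]
190 344 345 [507.2  20.7 109.5] [177. 171. 156. 132. 123. 133. 131. 136. 157. 172. 178. 178. 178. 178.]
192 344 345 [507.   22.6 102. ] [177. 174. 171. 158. 132. 118. 130. 143. 159. 170. 174. 176. 177. 178.]
t 13.4 pos [505.1  19.8 271. ] yawx -179.94 zax [ 2.e-04  0.e+00 -1.e+00] F [ 0.11 -0.09 -1.6 ] w 23.3 j [ 0.36  0.21 -0.33  0.   -1.03 -0.36]
```

View pics/s9.png

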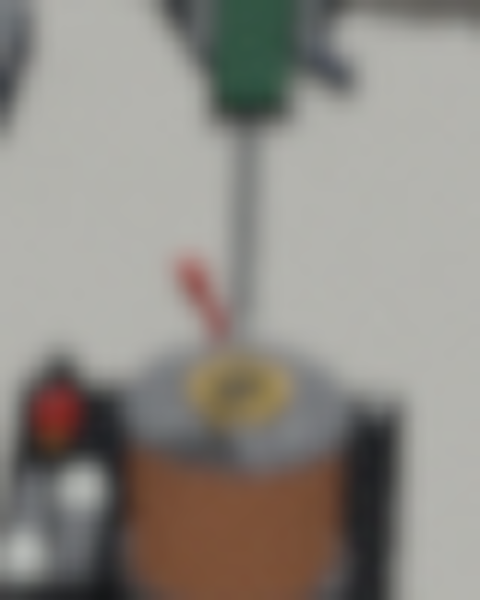

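Run:
```python
from h import *
A=np.load("pics/s9.npz")['A'];B=np.load("pics/sideavg.npz")['A']
for P in[(506.6,18,94.7),(506.6,19.5,94.7),(506.6,19.5,80),(506.6,21.5,80),(506.6,19.5,74),(506.6,55.5,74),(506.6,-16.5,74),(506.6,4,80),(506.6,35,80)]:print(P,proj("side",P).round(2))
df=np.abs(A-B).mean(2);np.set_printoptions(linewidth=200)
print(df[184:202,338:352].round(0).astype(int))
# vertical profile along axis through coil, intensities
print([(r,A[r,344:347].mean(0).round(0).astype(int).tolist(),B[r,344:346].mean(0).round(0).astype(int).tolist()) for r in range(186,212)])
```

```text
(506.6, 18, 94.7) [344.5  193.04]
(506.6, 19.5, 94.7) [344.51 193.26]
(506.6, 19.5, 80) [344.36 196.64]
(506.6, 21.5, 80) [344.38 196.93]
(506.6, 19.5, 74) [344.3  198.01]
(506.6, 55.5, 74) [344.59 203.41]
(506.6, -16.5, 74) [344.03 192.83]
(506.6, 4, 80) [344.24 194.39]
(506.6, 35, 80) [344.48 198.93]
[[ 2  1  2  1  1  8 32 45 26  6  1  3  3  3]
 [ 1  3  5  4  2 11 33 43 26  5  5  7  5  4]
 [ 2 10 20 19  9 11 32 42 23  2 14 21 16  7]
 [ 4 20 43 41 23 17 34 40 19  8 34 46 29 12]
 [ 2 19 50 63 36 23 38 40 15 21 56 63 36 12]
 [ 0 12 39 62 46 31 40 39  7 36 67 56 25  9]
 [ 2  4 21 44 53 42 45 35  7 49 63 38 14  4]
 [ 2  1  7 25 50 55 45 24 19 56 46 21  8  3]
 [ 3  2  1 12 39 51 38 14 27 45 27 10  5  2]
 [ 2  1  1  5 21 29 23  7 20 26 14  4  3  2]
 [ 2  2  2  1  7 10  8  3  7  9  6  3  3  1]
 [ 2  2  0  2  2  1  1  1  3  2  3  2  2  3]
 [ 1  0  3  6  4  1  1  3  1  2  2  2  1  2]
 [ 2  1  2  6  5  6  4  1  1  2  3  2  2  2]
 [ 1  1  0  2  9 14 10  1  1  3  2  2  2  0]
 [ 0  1  1  4 11 19 10  3  2  2  2  3  3  2]
 [ 2  4  6  9 21 21 11  1  2  2  2  1  3  1]
 [ 8 16 20 24 32 33 18  3  1  1
[... 337 characters left out ...]
152]), (194, [116, 131, 138], [119, 134, 141]), (195, [96, 124, 137], [94, 122, 134]), (196, [80, 112, 125], [78, 107, 120]), (197, [77, 105, 118], [77, 104, 116]), (198, [79, 114, 129], [80, 116, 132]), (199, [85, 119, 134], [87, 122, 138]), (200, [101, 116, 125], [104, 120, 129]), (201, [110, 112, 113], [117, 119, 119]), (202, [108, 106, 105], [119, 116, 115]), (203, [98, 97, 102], [108, 106, 110]), (204, [81, 88, 108], [86, 92, 110]), (205, [65, 83, 118], [67, 84, 118]), (206, [59, 83, 124], [58, 81, 122]), (207, [57, 82, 125], [57, 82, 124]), (208, [57, 82, 125], [56, 81, 123]), (209, [57, 82, 125], [57, 82, 123]), (210, [57, 82, 124], [55, 80, 122]), (211, [57, 82, 125], [56, 80, 123])]
```

```bash
python3 -m crank '{"delta_pos":[[0,0.0005,0.002],[0,0,0.004],[0,0,0.004],[0,0,0.004],[0,0,0.004],[0,0,0.004],[0,0,0],[0,0,0]],"twist":[0,0,0,0,0,0,0,0]}'
python3 - <<'E'
from h import *
st([505.2,20.3,218.3],180)
E
```

```text
clock: 14.07
position: [505.0, 20.3, 248.5]
ee_rot: [-0.001, 1.0, -0.0, -0.0]
contact_force: [-0.4, -0.0, -0.4]
gripper_width: 23.6
t 14.07 pos [505.   20.3 248.5] yawx -179.94 zax [-7.e-04 -3.e-04 -1.e+00] F [-0.41 -0.03 -0.39] w 23.6 j [ 0.36  0.23 -0.36  0.   -0.98 -0.36]
tool delta mm [-0.2  0.  30.2]
twist 0.0010175998496789803
```

```bash
python3 -m crank '{"delta_pos":[[0,0,0.004],[0,0,0.005],[0,0,0.005],[0,0,0.005],[0,0,0.005],[0,0,0.004],[0,0,0.002],[0,0,0]],"twist":[0,0,0,0,0,0,0,0]}';python3 -m crank '{"delta_pos":[[0,0,0],[0,0,0],[0,0,0],[0,0,0]],"twist":[0,0,0,0]}'
python3 - <<'E'
from h import *
st([505.2,20.3,218.3],180)
A,D=avg("side",10);np.savez("pics/s10.npz",A=A,D=D);C=cloud("side",D)
crop(0,A.clip(0,255).astype(np.uint8),320,370,155,215,10,"pics/s10.png")
g=(C[...,1]>-10)&(C[...,1]<60)&(C[...,2]>86)&(C[...,2]<205);g[:,:330]=0;g[:,365:]=0
for r in range(164,198,2):
    u=np.nonzero(g[r])[0]
    if len(u): print(r,u.min(),u.max(),np.nanmedian(C[r][g[r]],0).round(1),A[r,338:352].mean(1).round(0) if r>170 else '')
t,D2=avg("top",1)
crop(0,t.clip(0,255).astype(np.uint8),280,400,190,270,6,"pics/t10.png")
st()
E
```

```text
clock: 14.73
position: [504.8, 20.3, 218.2]
ee_rot: [-0.0, 1.0, -0.0, -0.001]
contact_force: [-0.5, -0.6, -0.2]
gripper_width: 23.4
clock: 15.07
position: [505.2, 20.4, 219.2]
ee_rot: [-0.001, 1.0, 0.0, 0.0]
contact_force: [0.4, -0.7, -0.5]
gripper_width: 23.5
t 15.07 pos [505.2  20.4 219.2] yawx -179.94 zax [ 6.e-04  2.e-04 -1.e+00] F [ 0.38 -0.74 -0.52] w 23.5 j [ 0.36  0.27 -0.4   0.   -0.9  -0.36]
tool delta mm [ 0.  -0.1  0.9]
twist 0.0010088649969723492
166 339 355 [501.6  11.5 203.3] 
168 337 355 [481.1  25.6 203.2] 
170 334 358 [507.   31.6 197.7] 
172 339 353 [505.1  28.7 188.6] [111.  72.  49.  50.  49.  53.  57.  59.  57.  56.  54.  51.  51.  48.]
174 339 352 [506.5  27.4 179.8] [142.  97.  79.  86.  77.  66.  65.  65.  65.  66.  67.  77.  87.  77.]
176 339 352 [506.2  27.6 171.7] [136.  91.  82.  94.  83.  70.  68.  69.  68.  66.  69.  81.  92.  85.]
178 339 352 [505.9  28.1 163.8] [133.  90.  83.  94.  81.  69.  67.  67.  67.  67.  69.  83.  92.  84.]
180 340 351 [505.6  27.9 155.7] [156. 131. 115. 105.  82.  67.  68.  68.  69.  69.  76.  92. 110. 121.]
182 342 348 [507.
[... 232 characters left out ...]
. 147. 118.  83.  63.  58.  57.  60.  73. 119. 161. 176. 178.]
188 344 345 [507.6  22.8 119.2] [172. 156. 123.  97. 108. 120. 110. 107. 126. 143. 156. 171. 177. 178.]
190 344 345 [507.3  22.  110.2] [176. 171. 156. 132. 121. 129. 126. 132. 155. 172. 176. 178. 178. 178.]
192 344 345 [507.   22.2 101.8] [176. 174. 170. 157. 131. 112. 113. 128. 150. 167. 173. 176. 177. 178.]
194 344 345 [506.7  22.9  93.7] [154. 148. 143. 138. 129. 120. 115. 119. 130. 138. 146. 151. 158. 166.]
t 15.62 pos [505.1  20.3 218.9] yawx -179.94 zax [-0. -0. -1.] F [-0.25  0.   -0.65] w 23.3 j [ 0.36  0.27 -0.4   0.   -0.9  -0.36]h.py:32: RuntimeWarning: All-NaN slice encountered
  return np.mean(A,0),np.nanmedian(D,0)
```

View pics/s10.png

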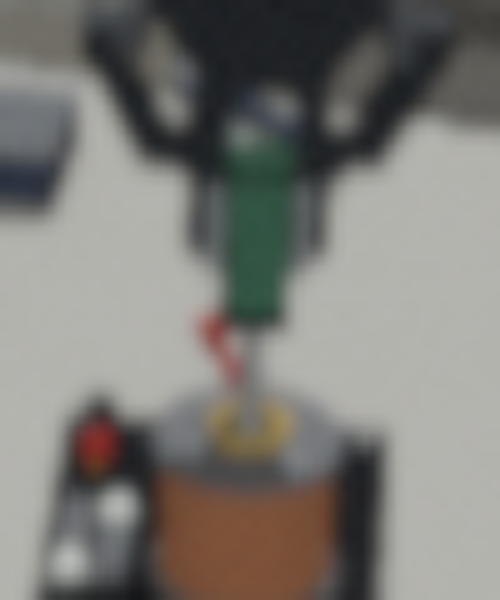

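View pics/t10.png

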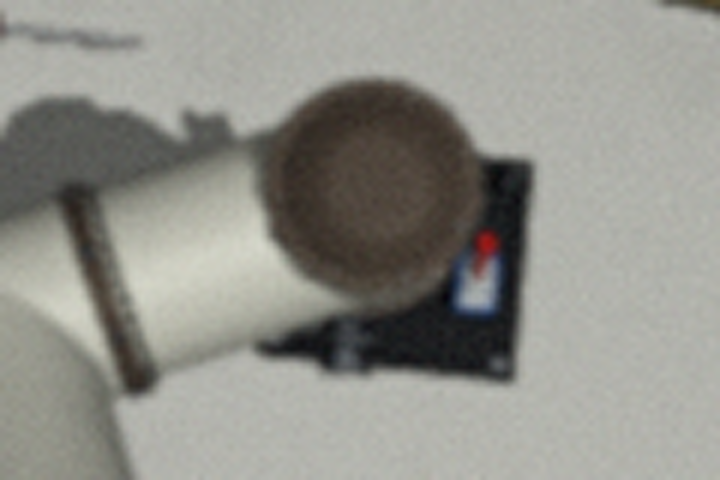

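Run:
```python
from h import *
A=np.load("pics/s10.npz")['A'];B=np.load("pics/sideavg.npz")['A']
np.set_printoptions(linewidth=200)
print(((A-B).mean(2))[192:202,336:354].round(0).astype(int))
b=A[...,2]-A[...,0];print(b[193:202,336:354].round(0).astype(int))
b=B[...,2]-B[...,0];print(b[193:202,336:354].round(0).astype(int))
d=(A-B)[...,0]
for r in range(194,199):
    w=np.clip(d[r,340:350],0,None);print(r,(w*np.arange(340,350)).sum()/w.sum())
w=np.clip(b[193:202,336:354]-8,0,None).sum(0);print('ring c',(w*np.arange(336,354)).sum()/w.sum())
```

```text
[[  1   3   2   2  -1 -13 -40 -58 -55 -29  18  42  27  10   4   2   2   2]
 [  2   2   1   2   1  -6 -23 -37 -38 -20  12  24  13   4   3   2   2   2]
 [  3   2   2   1   1  -1  -8 -15 -18 -11   3   7   6   3   3   1   2   2]
 [  3   2   2   1   0  -3  -4  -4  -2   1   3   2   3   1   1   2   2   1]
 [  2   2   2   0  -6 -11  -8  -1   8  12   5   2   1   3   1   2   3   2]
 [  2   3   1  -2  -8 -17 -17  -6   9  12   3   0   2   2   3   1   1   2]
 [  1   3   0  -1  -9 -19 -21 -15  -4  -1  -6  -2   1   2   2   0   1   1]
 [ -1  -4  -5  -8 -16 -24 -23 -22 -15 -15 -13  -8   0   2   2   1   1   2]
 [ -5 -11 -16 -18 -29 -34 -32 -30 -28 -27 -26 -18  -7  -1   1   0   2   1]
 [ -7 -17 -24 -30 -38 -42 -43 -41 -41 -39 -39 -33 -17  -5   1   1   1   0]]
[[ 5  5  4  3  3  7 17 21  8  1  3  3  3  3  4  4  5  5]
 [ 4  3  1  0  3  8 17 19  8  4 11 10  6  3  3  3  4  5]
 [ 2 -1 -2 -1  8 25 34 28 12 11 29 34 22  6  1  1  2  4]
 [ 0 -3 -4 -2 17 43 48 31 11 13 38 55 44 16 -1 -3  0  2]
 [-4 -5 -5 -1 18 44 48 30 14 16 39 62 52 20 -1 -5 -3  0]
 [-6 -6 -5 -2 10 34 46 41 31 33 48 58 43 13 -3 -6 -5 -4]
 [-6 -6 -6 -4  2 23 42 49 46 46 50 43 21  3 -5 -5 -6 -5]
 [-4 -4 -5 -4 -1  9 24 34 34 34 33 20  4 -2 -5 -6 -6 -6]
 [ 5  3  0 -3 -2  0  6  9 11 11  9  2 -3 -4 -5 -4 -3 -3]]
[[ 4  4  4  4  3  2  5  7  8 12 20 18  9  4  4  5  5  5]
 [ 4  3  1  0  2  7 14 21 22 22 22 17  8  3  2  3  4  6]
 [ 2  0 -3 -2  9 26 37 42 41 39 40 35 23  7 -1  1  2  5]
 [-1 -4 -5  0 21 45 53 48 42 42 50 55 43 15 -2 -3 -2  3]
 [-4 -5 -5  0 24 51 57 48 38 39 52 64 52 20 -1 -5 -3 -1]
 [-6 -6 -6 -2 15 42 56 58 52 52 60 60 43 13 -3 -5 -5 -4]
 [-6 -6 -5 -4  3 20 41 51 52 50 51 42 21  2 -4 -7 -6 -5]
 [-4 -5 -5 -6 -3  3 15 24 24 24 22 14  3 -3 -5 -6 -6 -5]
 [ 4  1 -3 -4 -5 -4 -1  2  2  2  2 -2 -4 -5 -5 -4 -3 -2]]
194 347.03151448567706
195 345.0172192714814
196 344.8042306968023
197 344.89280414142416
198 345.2152673852353
ring c 344.50844513077897
```

Run:
```python
from h import *
st([505.2,20.3,218.3],180)
from bench import job_done
print(job_done())
```

```text
t 15.62 pos [505.1  20.3 218.9] yawx -179.94 zax [-0. -0. -1.] F [-0.25  0.   -0.65] w 23.3 j [ 0.36  0.27 -0.4   0.   -0.9  -0.36]
tool delta mm [-0.1 -0.   0.6]
twist 0.0010656981926064105
the job is handed in; nothing more can be done
None
```

I switched the coil on, lifted the green probe out of the zero chamber and lowered it into the coil. I handed the job in at 15.6 s with the gripper still holding it. No verdict is reported.

**Switch:** I pushed the red lever over with the shut fingers until it reached its stop (about 6 N). It showed leaning to the on side in both cameras.

**Final position:**
- **Height:** the tip is at about 42.6 mm above the desk, against a target of 42. This comes from the arm's readings and was not measured directly inside the bore.
- **Centring across (x):** in the side picture the stem centre is at pixel column 344.45 and the guide ring at 344.5, so it is within about 0.5 mm.
- **Hold:** the tool was upright, the grip width was 23.3 mm on the 24 mm handle, and the outside force was under 1 N (noise level). I saw no sign of contact with the coil.

**Weaker or disagreeing checks:**
- **Centring front to back (y):** the arm hid the bore from the top camera, so I could not look straight down it at the end. The top-camera estimates of the bore agreed within 0.7 mm. The side-camera ones ranged from 17.5 to 21.9 mm; I placed the stem at about 19.1 mm.
- **Purple look-alike:** it had been standing on its tip and was lying down when I looked after the switch step. My moves kept well clear of it and no contact force showed, but I don't know why it fell.

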